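# Sweep the gate's path clear, free the sagging bolt and hold the guard gate ajar

### The arm

A 6-joint arm with a two-finger parallel gripper is mounted at the origin on the work surface. World frame = base frame: x ahead of the robot, y to its left, z up, the work surface at z = 0. Lengths are in m, angles in degrees, forces in N, time in s.
With the tool pointing down it reaches from about 0.3 to 0.75 m from the base axis. Payload 8.5 kg.
Tool frame: the origin (TCP) lies at the very end of the fingers, on their centre line; the grasp point (between the pads) lies 19 mm behind it (env.hold_point_z is the distance from the TCP to the grasp point, in m); z points along the fingers, y is the line along which they close (so a half turn about z gives the same grasp; the last joint's range is limited). The gripper opens to 85 mm and grips with 20 to 120 N. Pads are 22 mm wide; open, the fingers measure 114 mm over their backs; the gripper's body (76 mm by 85 mm) begins 54 mm behind the grasp point. The pads swing forward as they close: fully open they stand 13 mm farther back than shut.
Start: joints at [-81.033, 21.807, 74.336, -0, 83.858, -12.336], TCP at [0.2, -0.512, 0.231] pointing down, gripper open.
Joint ranges: [-178.18, 178.18], [-50.72, 133.34], [12.68, 142.11], [-81.47, 261.47], [9.98, 163.14], [-165.26, 165.26]. Speed limits (degrees/s): [136.94, 136.94, 180, 180, 180, 180].

### API

Orientations are given as a 3x3 rotation matrix whose columns are the frame's x, y, z axes.
In Python, from rig import env, optics gives the robot as it stands.
- The arm moves only by the shell command python3 -m jog 'ROWS' [OPENING] [FORCE]. ROWS is JSON, a list of rows, each an object with "linear": the shift along the tool's x, y, z in units of 40 mm (1.0 is 40 mm), a list of three; "roll": the turn about the tool's z in units of 5 degrees (1.0 is 5 degrees). A call has 1 to 12 rows; each row shifts and turns the commanded pose from where the row before left it, along the tool's axes as they then stand; what a row does not reach is not made up. A row lasts 1/12 s, in which the tool goes at most 41.7 mm and 7.16 degrees, less where a joint would pass 70% of its speed; a pose out of reach is approached as far as the arm can. A call is refused whole if a number of a shift passes 1 or a number of a turn 1, either way. A call with a gripper value outside its range is refused whole. OPENING is the opening, from -1 (shut) to 1 (fully open), set as the call begins (- or left out, the last holds). The fingers move at their own pace and stop on an object; FORCE is the grip in N (left out, the last holds). Time passes only in rows, so rows that do not move let the fingers close. It gives the time, the measured TCP pose, the force, the opening and the grip force at its end, in the units of the state.
- env.observe(): the state, without advancing time (a new reading comes with each control period).
- optics.get_image(name): name is "scene" or "side" or "wrist"; returns the picture (420x560x3 uint8, red, green, blue); there is no depth.
- optics.calibration(name): a dict with "fov_y" (degrees; the focal length in pixels is half the picture's height over the tangent of half this angle, whatever the lens; pixels are square), "cx", "cy" (the principal point, pixels), "T" (4x4, takes a point from camera to world coordinates). Camera axes: x right, y down, z forward; pixel columns grow to the right and rows downward; lengths in m; the calibration is good to about 2 mm. A picture is of the moment at which its call begins: read the wrist's pose just before it. calibration takes no time and is no camera call; for the wrist camera it gives the pose at the moment of the call.
- env.close_job(): hands the job in; it is judged then, once.
The state is a dict: "time_s": time; "q": joint angles; "qvel": joint speeds; "joint_efforts": joint torques, N m; "position": TCP position; "tool_rot": TCP orientation; "ft_force": force on the tool from outside, world axes, zero at the start; "wrist_torque": the same for the moment, N m; "grip_width": finger opening in m; "gripper_force": force on a finger pad.
Only numpy, scipy, OpenCV 4.12 (cv2) and the standard library are available. Lean on these libraries where they do the work, as an engineer would, in place of code of your own. Each camera call takes 0.05 s, during which the arm holds its last target. There are 200 camera calls.

### The job

Using the yellow hand pusher, sweep the three loose brass plugs lying in front of the guard gate all the way into the blue open-sided corral without touching them with the gripper, and leave the pusher standing upright on the table. Then take the bolt's black knob, lift the sagging bolt so that its hooked nose clears the keeper's bent red lip while you pull it fully back towards the hinge, and swing the self-closing gate open towards the robot to about 25 degrees. Finish while still gripping the knob and holding the gate steady there, without disturbing the other things on the bench.

Things in the scene. Friction and masses are not known exactly. Their poses are not given: they have to be found in the camera images.
- pusher: loose yellow pusher, 0.3 kg, standing; origin under the blade. Blade 160 mm along x, 10 thick, 34 high; end wings reach 31 mm to -y, the pushing side, 150 mm apart. Wooden grip 50 mm along x, 24 thick along y, centred 6 mm to +y, 28 to 106 mm above the underside: pinch it across y from above. A foot 60 mm wide, 8 high, reaches 45 mm to +y.
- plug_a: loose brass hexagonal blanking plug, 28 mm across flats, 32 mm across corners, 28 mm tall, about 0.08 kg, standing on the table in front of the gate; origin at the centre of its underside. The three are alike.
- plug_b: loose brass hexagonal blanking plug, 28 mm across flats, 32 mm across corners, 28 mm tall, about 0.08 kg, standing on the table in front of the gate; origin at the centre of its underside. The three are alike.
- plug_c: loose brass hexagonal blanking plug, 28 mm across flats, 32 mm across corners, 28 mm tall, about 0.08 kg, standing on the table in front of the gate; origin at the centre of its underside. The three are alike.
- corral: fixed blue corral: three walls 32 mm high, 6 thick; inner width 220 mm (its x), inner depth 120 mm (its y, -60 to +60), open on its +y side and on top. No sill: its floor is level with the table, so plugs and pusher slide in. Origin at the centre of its floor.
- bolt: steel bolt on the gate's top rail with a black knob, an upright cylinder 24 mm in diameter, 40 tall, on a 10 mm stem. Origin at the knob's centre, 213 mm above the table while the bolt sags; bolt and guides below reach 187 mm. Knob 193 mm from the hinge axis with bolt_slide 0, 151 mm fully drawn.
- gate: the gate: clear plastic in an aluminium frame 18 mm thick, 15 to 150 mm above the table. Origin at table height on its upright hinge axis, at the robot's left end. Its axes turn with it: -y points along the gate to the free stile, 252 mm from the axis; -x (when shut) is the side it opens to, towards the robot. The knob stays on its y axis.
- keeper_lip (a point): middle of the top edge of the keeper's bent red lip, fixed beside the stile, 158 mm above the table, 5 mm thick along the bolt. The sagging bolt's nose hangs 9.5 mm deep behind it; lifted 11 to 15 mm it passes over. Steel cheeks up to 187 mm high before and behind the nose keep the gate shut until the bolt is drawn.
- gate_angle (a joint): gate angle in rad: 0 shut, positive as the stile swings towards the robot (clockwise from above), stop at 1.2. A spring pulls it shut: 0.15 N m at 0, 0.28 N m at 0.44.
- bolt_slide (a joint): travel of the bolt along the gate towards the hinge, in m: about 0 shot home, 0.042 fully drawn (stop). About 1 N of friction; it stays where it is left. The nose is over and past the lip beyond 0.022 and clear of the keeper beyond 0.026.
- bolt_lift (a joint): lift of the bolt and its knob in the worn guides, in m: 0 sagging, 0.016 at the upper stop. It weighs about 2 N and drops back when let go.
- jar: loose clear jar, 72 mm diameter, 110 mm tall, origin under its centre: leave alone
- sensor: loose steel pressure sensor standing upright, 38 mm diameter, 112 mm tall, origin under its centre: leave alone
- wrench: loose steel wrench, 190 mm long, lying flat: leave alone
- cup: loose black bowl, 80 mm wide, 40 mm tall, origin under its centre: leave alone
- can: loose red can, 60 mm diameter, 120 mm tall, origin under its centre: leave alone

How it is judged:
By the outcome, as a careful person would: the job done as asked, in the order asked, and still so for the second after the job is handed in, while the arm keeps its last pose, push and grip.
It also fails if it takes over 51 s, if anything falls off the work surface, if the arm or the gripper's body presses on something with over 40 N, if the wrist force passes 120 N, or if a joint passes its speed limit or range.

## Working session

There is one attempt and no reset: what is moved stays moved. The work goes in short steps, Python scripts to look and compute and a shell command to move; the robot and the scene stay as the last step left them, time stands still between calls to the robot, and variables do not carry over. Pictures are saved under pics/ and viewed, at most 10 in all, crops included, and the job is handed in when it is done.

```bash
ls; mkdir -p pics
python3 - <<'E'
from rig import env, optics
import cv2,numpy as np
s=env.observe();print({k:np.round(v,3).tolist() for k,v in s.items()}, env.hold_point_z)
for n in("scene","side"):
    im=optics.get_image(n);cv2.imwrite(f"pics/{n}0.png",im[:,:,::-1]);c=optics.calibration(n);print(n,c["fov_y"],c["cx"],c["cy"],np.round(c["T"],3).tolist(), [k for k in c])
E
```

```text
pics
{'time_s': 0.0, 'q': [-81.032, 21.841, 74.384, 0.001, 83.859, -12.337], 'qvel': [-0.019, -0.041, -0.0, -0.014, -0.037, -0.053], 'joint_efforts': [0.001, -44.847, -23.128, -0.0, 0.005, -0.0], 'position': [0.2, -0.512, 0.231], 'tool_rot': [[0.932, 0.363, -0.0], [0.363, -0.932, 0.001], [0.0, -0.001, -1.0]], 'ft_force': [0.219, 0.49, -0.495], 'wrist_torque': [-0.051, 0.013, -0.021], 'gripper_force': 0.0, 'grip_width': 0.085} 0.0187
scene 56.07076371360164 273.14356524545775 210.61314713297315 [[0.417, 0.737, -0.532, 1.236], [0.909, -0.329, 0.256, -0.29], [0.014, -0.59, -0.807, 1.182], [0.0, 0.0, 0.0, 1.0]] ['fov_y', 'cx', 'cy', 'T']
side 52.726219039221505 287.8009275757175 208.77930112484535 [[-0.973, -0.115, 0.199, 0.267], [-0.23, 0.495, -0.838, 1.159], [-0.002, -0.861, -0.508, 0.855], [0.0, 0.0, 0.0, 1.0]] ['fov_y', 'cx', 'cy', 'T']
```

View pics/scene0.png

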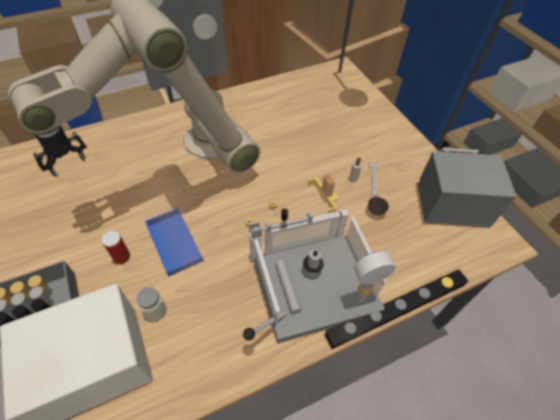

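View pics/side0.png

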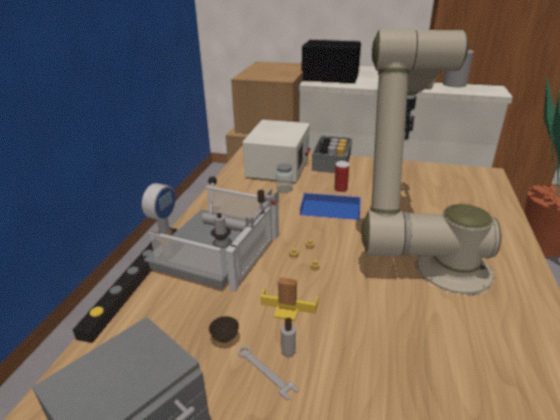

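Scene view: pusher at about (325,190), plugs at (272,205) and (250,223), corral at (174,240), gate knob at (285,215). Side view: pusher (288,300), three plugs (294,253), (310,244), (315,265), corral (330,206), knob (262,197). Next I measure by colour.

```bash
cat > h.py <<'E'
import cv2,numpy as np
def setup(c,dist=None):
    f=210/np.tan(np.radians(c["fov_y"]/2)); return f,c["cx"],c["cy"],np.array(c["T"])
def ray(c,u,v):
    f,cx,cy,T=setup(c); d=T[:3,:3]@np.array([(u-cx)/f,(v-cy)/f,1]); return T[:3,3],d/np.linalg.norm(d)
def onz(c,u,v,z):
    o,d=ray(c,u,v); return o+d*(z-o[2])/d[2]
def proj(c,p):
    f,cx,cy,T=setup(c); q=T[:3,:3].T@(np.array(p)-T[:3,3]); return np.array([cx+f*q[0]/q[2],cy+f*q[1]/q[2]])
def tri(c1,p1,c2,p2):
    o1,d1=ray(c1,*p1);o2,d2=ray(c2,*p2)
    s=np.linalg.lstsq(np.c_[d1,-d2],o2-o1,rcond=None)[0]; a,b=o1+s[0]*d1,o2+s[1]*d2
    return (a+b)/2,np.linalg.norm(a-b)
def blobs(im,lo,hi,amin=15):
    h=cv2.cvtColor(im,cv2.COLOR_RGB2HSV); m=cv2.inRange(h,lo,hi)
    n,l,st,ce=cv2.connectedComponentsWithStats(m)
    return [(st[i],ce[i],l==i) for i in range(1,n) if st[i][4]>=amin]
E
python3 - <<'E'
from rig import optics
from h import *
for n,cr in(("scene",(140,150,400,290)),("side",(200,160,360,400))):
    im=cv2.imread(f"pics/{n}0.png")[:,:,::-1];c=optics.calibration(n)
    for nm,lo,hi in(("yellow",(22,150,110),(32,255,255)),("blue",(105,150,60),(125,255,255)),("red",(0,170,60),(6,255,255)),("wood",(8,130,60),(14,255,255))):
        for st,ce,m in blobs(np.ascontiguousarray(im),lo,hi,6 if nm in("red","yellow") else 100):
            if 100<ce[0]<450 and 150<ce[1]<330: print(n,nm,st.tolist(),ce.round(1),onz(c,*ce,.028).round(3))
    x0,y0,x1,y1=cr
    k=3 if n=="scene" else 2.5
    cv2.imwrite(f"pics/{n}0c.png",cv2.resize(im[y0:y1,x0:x1,::-1],None,fx=k,fy=k,interpolation=cv2.INTER_CUBIC))
E
```

```text
scene yellow [442, 281, 5, 6, 7] [443.4 283.9] [0.964 0.454 0.028]
scene red [108, 241, 21, 22, 269] [118.9 252.7] [ 0.424 -0.468  0.028]
side yellow [261, 290, 56, 30, 551] [287.5 306.5] [0.47  0.312 0.028]
side blue [302, 197, 57, 21, 846] [331.5 207.8] [ 0.429 -0.251  0.028]
side red [336, 168, 12, 23, 158] [341.3 177.8] [ 0.424 -0.519  0.028]
side wood [279, 278, 17, 26, 384] [287.  290.5] [0.486 0.249 0.028]
```

View pics/scene0c.png

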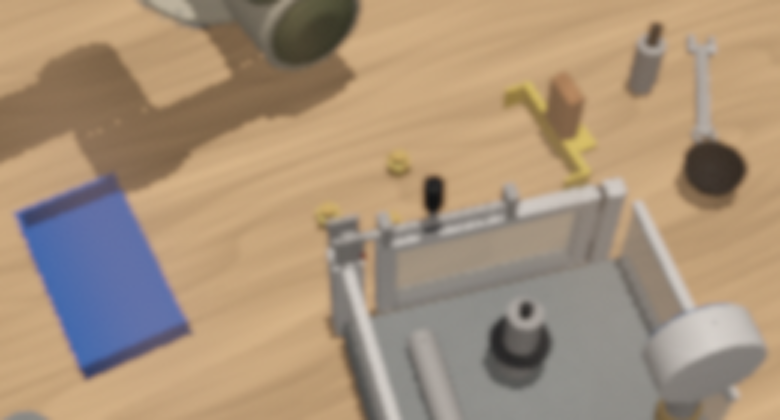

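View pics/side0c.png

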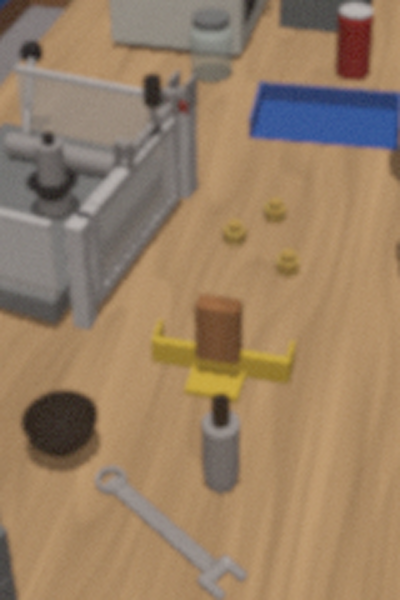

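Scene crop: plugs at (398,163), (328,217), third half hidden near (398,222); pusher blade from (525,88) to (580,178); knob (434,193); corral outline (18,213),(113,176),(188,328),(87,377). Side crop: plugs (235,233),(275,210),(288,263); knob (153,91); pusher wing tips (158,325),(292,343), grip (220,330).

Run:
```python
from rig import optics
from h import *
S=optics.calibration("scene");D=optics.calibration("side")
s=lambda u,v:(u/3+140,v/3+150); d=lambda u,v:(u/2.5+200,v/2.5+160)
for p in((398,163),(328,217),(398,222)):print("S plug",onz(S,*s(*p),.016).round(3))
for p in((235,233),(275,210),(288,263)):print("D plug",onz(D,*d(*p),.016).round(3))
for n,a,b in(("knob",(434,193),(153,91)),("lip",(362,253),(183,105)),("griptopC",(567,82),(220,299)),("plug1",(398,163),(288,263)),("plug2",(328,217),(275,210))):print(n,tri(S,s(*a),D,d(*b)))
for p in((18,213),(113,176),(188,328),(87,377)):print("S cor",onz(S,*s(*p),.032).round(3))
for p in((256,84),(252,137),):print("D cor",onz(D,*d(*p),.032).round(3),onz(D,*d(*p),0).round(3))
print("D cor px",onz(D,302,197,.032),onz(D,359,199,.032),onz(D,301,216,.032),onz(D,361,218,.032))
for p in((515,90),(535,85),(577,180),(588,172)):print("S wing",onz(S,*s(*p),.034).round(3))
for p in((158,325),(153,338),(291,343),(290,358)):print("D wing",onz(D,*d(*p),.034).round(3))
for p in((612,187),(387,222)):print("S gate",onz(S,*s(*p),.15).round(3))
for p in((80,220),(180,115)):print("D gate",onz(D,*d(*p),.15).round(3))
print("can",onz(S,118.5,262,0),onz(D,341.5,188,0))
```

```text
S plug [0.441 0.09  0.016]
S plug [ 0.481 -0.02   0.016]
S plug [0.521 0.053 0.016]
D plug [0.51  0.052 0.016]
D plug [ 0.468 -0.012  0.016]
D plug [0.43  0.099 0.016]
knob (array([0.62065797, 0.04299195, 0.21079854]), np.float64(0.0053131648277879385))
lip (array([ 0.6104741 , -0.03791514,  0.1437214 ]), np.float64(0.018034816531327363))
griptopC (array([0.47410856, 0.2954312 , 0.10852298]), np.float64(0.0037073299921688884))
plug1 (array([0.43333422, 0.09167868, 0.00854379]), np.float64(0.005109731843767938))
plug2 (array([ 0.47196094, -0.01926955,  0.00828505]), np.float64(0.006840525955535268))
S cor [ 0.337 -0.354  0.032]
S cor [ 0.33  -0.237  0.032]
S cor [ 0.565 -0.221  0.032]
S cor [ 0.578 -0.339  0.032]
D cor [ 0.56  -0.331  0.032] [ 0.571 -0.389  0.   ]
D cor [ 0.532 -0.167  0.032] [ 0.543 -0.218  0.   ]
D cor px [ 0.5555669 -0.3024351  0.032    ] [ 0.33143119 -0.3374212   0.032     ] [ 0.52980618 -0.1586668   0.032     ] [ 0.31154053 -0.19478017  0.032     ]
S wing [0.408 0.269 0.034]
S wing [0.411 0.297 0.034]
S wing [0.565 0.271 0.034]
S wing [0.56  0.289 0.034]
D wing [0.552 0.268 0.034]
D wing [0.552 0.291 0.034]
D wing [0.398 0.263 0.034]
D wing [0.395 0.287 0.034]
S gate [0.656 0.244 0.15 ]
S gate [0.599 0.003 0.15 ]
D gate [0.647 0.244 0.15 ]
D gate [ 0.599 -0.01   0.15 ]
can [ 0.44020918 -0.48050244  0.        ] [ 0.41634581 -0.47668558  0.        ]
```

```bash
python3 -m jog '[{"linear":[0,0,-1],"roll":1},{"linear":[0,0,-1],"roll":1},{"linear":[0,0,-0.5],"roll":1},{"linear":[0,0,0],"roll":1}]' 1
python3 -m jog '[{"linear":[0.4,-0.9,0],"roll":0},{"linear":[0.4,-0.9,0],"roll":0},{"linear":[0.4,-0.9,0],"roll":0},{"linear":[0.4,-0.9,0],"roll":0},{"linear":[0.4,-0.9,0],"roll":0},{"linear":[0.4,-0.9,0],"roll":0},{"linear":[0.4,-0.9,0],"roll":0},{"linear":[0.4,-0.9,0],"roll":0},{"linear":[0.4,-0.9,0],"roll":0},{"linear":[0.4,-0.9,0],"roll":0},{"linear":[0.4,-0.9,0],"roll":0},{"linear":[0,-0.9,0],"roll":0}]'
cat > w.py <<'E'
import sys
from rig import env,optics
from h import *
import json
def snap(n):
    s=env.observe(); c=optics.calibration("wrist"); im=optics.get_image("wrist")
    cv2.imwrite(f"pics/{n}.png",im[:,:,::-1]); c={k:(v.tolist() if hasattr(v,"tolist") else v) for k,v in c.items()}
    json.dump(c,open(f"pics/{n}.json","w")); print(n,s["time_s"],s["position"].round(4) if hasattr(s["position"],"round") else s["position"],np.round(c["T"],3).tolist()[:3],c["fov_y"])
snap(sys.argv[1])
E
python3 w.py w1
```

```text
time_s: 0.43
position: [0.2, -0.5133, 0.3362]
tool_rot: [[1.0, 0.019, 0.001], [0.019, -1.0, -0.008], [0.001, 0.008, -1.0]]
ft_force: [0.2, -0.4, -0.0]
grip_width: 0.0851
gripper_force: 0.0
time_s: 1.43
position: [0.3671, -0.0747, 0.3309]
tool_rot: [[1.0, 0.023, -0.0], [0.023, -1.0, 0.001], [-0.0, -0.001, -1.0]]
ft_force: [0.1, 0.4, -0.1]
grip_width: 0.0853
gripper_force: 0.0
w1 1.4333 [ 0.3671 -0.0747  0.3309] [[0.023, -0.963, -0.27, 0.436], [-1.0, -0.022, -0.006, -0.072], [-0.0, 0.27, -0.963, 0.472]] 66.93225957242704
```

View pics/w1.png

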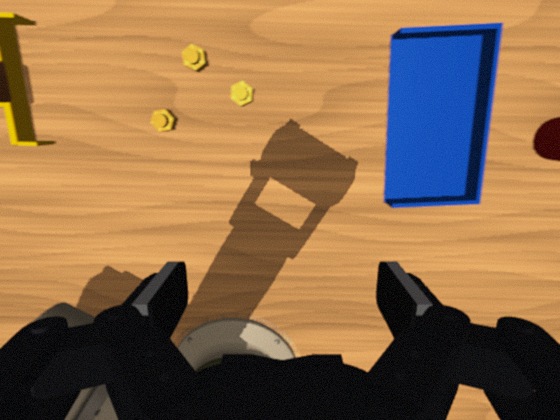

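Wrist view shows the three plugs at (195,57), (241,93), (163,120); the corral with its open side from (390,35) to (386,204), closed side (500,25)–(481,203), can at right (550,138), and part of the pusher at left with wing tips (30,17),(50,144).

Run:
```python
from h import *
import json
c=json.load(open("pics/w1.json"));im=np.ascontiguousarray(cv2.imread("pics/w1.png")[:,:,::-1])
for nm,lo,hi in(("yellow",(20,140,110),(34,255,255)),("blue",(105,120,40),(125,255,255))):
    for st,ce,m in blobs(im,lo,hi,60):
        print(nm,st.tolist(),ce.round(1),onz(c,*ce,.018).round(4))
        if nm=="blue" or st[4]>600:
            p=cv2.approxPolyDP(cv2.findContours(m.astype(np.uint8),0,2)[0][0],4,True)[:,0]
            for q in p: print(q,onz(c,*q,.033).round(4),onz(c,*q,0).round(4))
```

```text
yellow [0, 12, 15, 6, 86] [ 6.7 14.6] [0.5586 0.279  0.018 ]
yellow [182, 44, 24, 27, 461] [193.5  56.8] [0.515  0.0452 0.018 ]
yellow [230, 80, 24, 26, 444] [241.2  92.8] [ 0.4721 -0.0167  0.018 ]
yellow [0, 102, 38, 45, 506] [ 13.5 126.3] [0.4215 0.2986 0.018 ]
yellow [150, 109, 24, 22, 372] [162.  119.8] [0.4347 0.0926 0.018 ]
blue [385, 23, 117, 184, 18257] [439.2 113.2] [ 0.452  -0.2869  0.018 ]
[500  23] [ 0.559 -0.338  0.033] [ 0.5683 -0.358   0.    ]
[402  28] [ 0.5508 -0.2181  0.033 ] [ 0.5595 -0.229   0.    ]
[392  35] [ 0.5428 -0.2066  0.033 ] [ 0.5508 -0.2167  0.    ]
[385 201] [ 0.3307 -0.2214  0.033 ] [ 0.3228 -0.2326 -0.    ]
[392 206] [ 0.3236 -0.2322  0.033 ] [ 0.3152 -0.2442  0.    ]
[478 203] [ 0.3308 -0.3542  0.033 ] [ 0.3229 -0.3754  0.    ]
```

```bash
python3 -m jog '[{"linear":[0.3,-0.9,0],"roll":0},{"linear":[0.3,-0.9,0],"roll":0},{"linear":[0.3,-0.9,0],"roll":0},{"linear":[0.3,-0.9,0],"roll":0},{"linear":[0.3,-0.9,0],"roll":0},{"linear":[0.3,-0.9,0],"roll":0},{"linear":[0.3,-0.9,0],"roll":0},{"linear":[0.3,-0.9,0],"roll":0},{"linear":[0.3,-0.9,0],"roll":0},{"linear":[0,-0.9,0],"roll":0},{"linear":[0,0,0],"roll":0},{"linear":[0,0,0],"roll":0}]' | head -3
python3 w.py w2
```

```text
time_s: 2.48
position: [0.4654, 0.2871, 0.3304]
tool_rot: [[1.0, 0.026, -0.002], [0.026, -1.0, -0.001], [-0.002, 0.001, -1.0]]
w2 2.4833 [0.4654 0.2871 0.3304] [[0.025, -0.962, -0.271, 0.534], [-1.0, -0.024, -0.008, 0.29], [0.001, 0.271, -0.962, 0.472]] 66.93225957242704
```

View pics/w2.png

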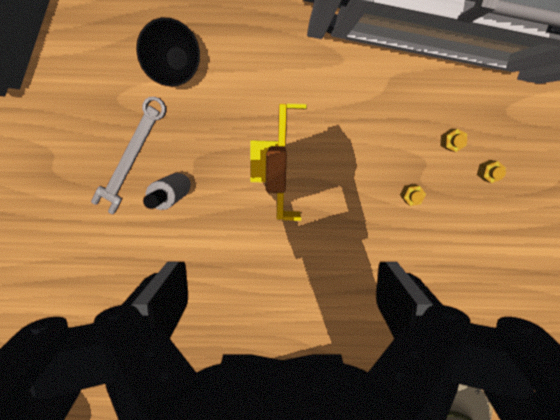

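Wrist view over the pusher: blade ends (284,105) and (280,218), wing tips (306,106),(300,217), grip top around (276,170); plugs (456,140),(492,172),(413,196); sensor (165,190) behind, cup and wrench at left.

Run:
```python
from h import *
import json
c=json.load(open("pics/w2.json"));im=np.ascontiguousarray(cv2.imread("pics/w2.png")[:,:,::-1])
for p in((306,106),(300,217),(283,104),(279,219)): print("wing",onz(c,*p,.034).round(4))
for st,ce,m in blobs(im,(20,140,110),(34,255,255),60): print("y",st.tolist(),ce.round(1),onz(c,*ce,.018).round(4))
h=cv2.cvtColor(im,cv2.COLOR_RGB2HSV)
for st,ce,m in blobs(im,(0,90,20),(16,255,140),100):
  if 250<ce[0]<300 and 130<ce[1]<210:
    r=cv2.boxPoints(cv2.minAreaRect(np.argwhere(m)[:,::-1].astype(np.float32)));print("grip",st.tolist(),[onz(c,*q,.106).round(4).tolist() for q in r])
print("sensor top",onz(c,154,200,.112).round(3))
```

```text
wing [0.5545 0.2583 0.034 ]
wing [0.4026 0.26   0.034 ]
wing [0.5562 0.2885 0.034 ]
wing [0.3988 0.2902 0.034 ]
y [250, 103, 57, 80, 1199] [269.  144.2] [0.5031 0.3066 0.018 ]
y [446, 129, 21, 23, 279] [456.3 139.9] [0.5156 0.0454 0.018 ]
y [484, 161, 22, 22, 249] [494.5 171.6] [ 0.4726 -0.0171  0.018 ]
y [404, 186, 22, 20, 255] [414.5 195.3] [0.435  0.0928 0.018 ]
y [277, 193, 25, 28, 242] [283.9 209.3] [0.409  0.2833 0.018 ]
sensor top [0.442 0.436 0.112]
```

```bash
python3 -m jog '[{"linear":[0.3,-0.16,0.5],"roll":0.3},{"linear":[0,0,1],"roll":0},{"linear":[0,0,1],"roll":0},{"linear":[0,0,1],"roll":0},{"linear":[0,0,1],"roll":0},{"linear":[0,0,1],"roll":0},{"linear":[0,0,0.7],"roll":0},{"linear":[0,0,0.5],"roll":0},{"linear":[0,0,0],"roll":0},{"linear":[0,0,0],"roll":0}]' 
python3 -m jog '[{"linear":[0,0,0],"roll":0},{"linear":[0,0,0],"roll":0},{"linear":[0,0,0],"roll":0},{"linear":[0,0,0],"roll":0},{"linear":[0,0,0],"roll":0},{"linear":[0,0,0],"roll":0},{"linear":[0,0,0],"roll":0},{"linear":[0,0,0],"roll":0}]' -1 50
python3 - <<'E'
from rig import optics
from h import *
cv2.imwrite("pics/side1.png",optics.get_image("side")[:,:,::-1])
E
```

```text
time_s: 3.37
position: [0.4778, 0.2914, 0.0636]
tool_rot: [[1.0, -0.005, -0.001], [-0.005, -1.0, -0.0], [-0.001, 0.0, -1.0]]
ft_force: [1.0, 0.4, 0.7]
grip_width: 0.0852
gripper_force: 0.0
time_s: 4.03
position: [0.4778, 0.2928, 0.0638]
tool_rot: [[1.0, -0.003, 0.001], [-0.003, -1.0, 0.0], [0.001, -0.0, -1.0]]
ft_force: [-0.8, 2.1, 4.5]
grip_width: 0.0234
gripper_force: 53.8
```

```bash
python3 -m jog '[{"linear":[0,0,-0.03],"roll":0},{"linear":[0,0.2,0],"roll":0},{"linear":[0,0.3,0],"roll":0},{"linear":[0,0.4,0],"roll":0},{"linear":[0,0.4,0],"roll":0},{"linear":[0,0.4,0],"roll":0},{"linear":[0,0.4,0],"roll":0},{"linear":[0,0.4,0],"roll":0},{"linear":[0,0.4,0],"roll":0},{"linear":[0,0.3,0],"roll":0},{"linear":[0,0.2,0],"roll":0},{"linear":[0,0.2,0],"roll":0}]' 
python3 -m jog '[{"linear":[0,0.25,0],"roll":0},{"linear":[0,0.25,0],"roll":0},{"linear":[0,0.25,0],"roll":0},{"linear":[0,0.25,0],"roll":0},{"linear":[0,0.25,0],"roll":0},{"linear":[0,0.25,0],"roll":0},{"linear":[0,0.25,0],"roll":0},{"linear":[0,0.25,0],"roll":0},{"linear":[0,0.25,0],"roll":0},{"linear":[0,0.25,0],"roll":0},{"linear":[0,0.25,0],"roll":0},{"linear":[0,0.25,0],"roll":0}]' 
python3 -m jog '[{"linear":[0,0.25,0],"roll":0},{"linear":[0,0.25,0],"roll":0},{"linear":[0,0.25,0],"roll":0},{"linear":[0,0.25,0],"roll":0},{"linear":[0,0.25,0],"roll":0},{"linear":[0,0.25,0],"roll":0},{"linear":[0,0.25,0],"roll":0},{"linear":[0,0.25,0],"roll":0},{"linear":[0,0.25,0],"roll":0},{"linear":[0,0.25,0],"roll":0},{"linear":[0,0.25,0],"roll":0},{"linear":[0,0,0],"roll":0}]'
python3 - <<'E'
from rig import optics
from h import *
im=optics.get_image("scene")[:,:,::-1]; cv2.imwrite("pics/scene1.png",im)
im2=optics.get_image("side")[:,:,::-1]
a=cv2.resize(im[130:300,130:360],None,fx=1.7,fy=1.7); b=cv2.resize(im2[160:330,230:400],None,fx=1.7,fy=1.7)
cv2.imwrite("pics/mid.png",np.hstack([a,b]))
E
```

```text
time_s: 5.08
position: [0.4769, 0.1474, 0.0644]
tool_rot: [[1.0, -0.004, -0.001], [-0.004, -1.0, -0.0], [-0.001, 0.0, -1.0]]
ft_force: [-0.3, 0.1, -2.9]
grip_width: 0.0232
gripper_force: 52.7
time_s: 6.08
position: [0.4766, 0.0276, 0.0646]
tool_rot: [[1.0, -0.003, 0.0], [-0.003, -1.0, 0.0], [0.0, -0.0, -1.0]]
ft_force: [0.3, 1.1, -3.6]
grip_width: 0.0237
gripper_force: 52.7
time_s: 7.08
position: [0.4766, -0.0835, 0.0646]
tool_rot: [[1.0, -0.005, 0.001], [-0.005, -1.0, -0.001], [0.001, 0.001, -1.0]]
ft_force: [0.4, -0.5, -3.5]
grip_width: 0.0233
gripper_force: 52.6
```

View pics/mid.png

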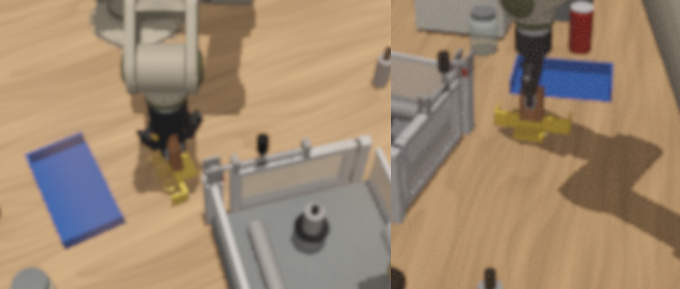

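```bash
python3 -m jog '[{"linear":[-0.1,0.2,0],"roll":-0.08},{"linear":[-0.1,0.2,0],"roll":-0.08},{"linear":[-0.1,0.2,0],"roll":-0.08},{"linear":[-0.1,0.2,0],"roll":-0.08},{"linear":[-0.1,0.2,0],"roll":-0.08},{"linear":[-0.1,0.2,0],"roll":-0.08},{"linear":[-0.1,0.2,0],"roll":-0.08},{"linear":[-0.1,0.2,0],"roll":-0.08},{"linear":[-0.1,0.2,0],"roll":-0.08},{"linear":[-0.05,0.2,0],"roll":0},{"linear":[0,0.2,0],"roll":0},{"linear":[0,0,0],"roll":0}]' 
python3 -m jog '[{"linear":[0,0.2,0],"roll":0},{"linear":[0,0.2,0],"roll":0},{"linear":[0,0.2,0],"roll":0},{"linear":[0,0.2,0],"roll":0},{"linear":[0,0.2,0],"roll":0},{"linear":[0,0.2,0],"roll":0},{"linear":[0,0.2,0],"roll":0},{"linear":[0,0.2,0],"roll":0},{"linear":[0,0.2,0],"roll":0},{"linear":[0,0.2,0],"roll":0},{"linear":[0,0.15,0],"roll":0},{"linear":[0,0,0],"roll":0}]'
python3 - <<'E'
from rig import optics
from h import *
im=optics.get_image("scene")[:,:,::-1]; cv2.imwrite("pics/scene2.png",im)
im2=optics.get_image("side")[:,:,::-1]
a=cv2.resize(im[170:290,120:260],None,fx=2.5,fy=2.5); b=cv2.resize(im2[150:270,250:390],None,fx=2.5,fy=2.5)
cv2.imwrite("pics/in.png",np.hstack([a,b]))
E
```

```text
time_s: 8.18
position: [0.4415, -0.1717, 0.0646]
tool_rot: [[0.998, 0.059, 0.001], [0.059, -0.998, -0.001], [0.001, 0.001, -1.0]]
ft_force: [0.2, -0.8, -3.2]
grip_width: 0.0234
gripper_force: 52.7
time_s: 9.18
position: [0.4464, -0.2578, 0.0646]
tool_rot: [[0.998, 0.058, 0.001], [0.058, -0.998, -0.001], [0.001, 0.001, -1.0]]
ft_force: [1.2, 0.5, -3.3]
grip_width: 0.0236
gripper_force: 52.7
```

View pics/in.png

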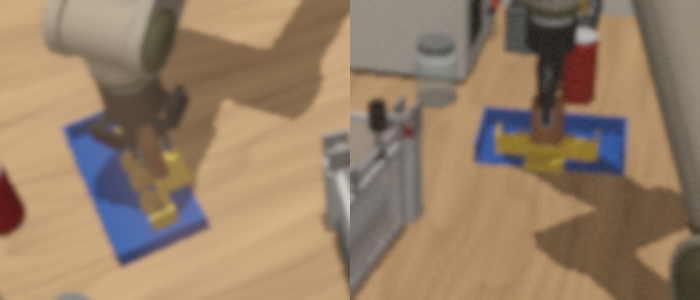

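```bash
python3 -m jog '[{"linear":[0,-0.1,0],"roll":0},{"linear":[0,-0.25,0],"roll":0},{"linear":[0,-0.3,0],"roll":0},{"linear":[0,-0.3,0],"roll":0},{"linear":[0,-0.3,0],"roll":0},{"linear":[0,-0.3,0],"roll":0},{"linear":[0,-0.3,0],"roll":0},{"linear":[0,-0.3,0],"roll":0},{"linear":[0,-0.3,0],"roll":0},{"linear":[0,-0.1,0],"roll":0},{"linear":[0,0,0.02],"roll":0},{"linear":[0,0,0.01],"roll":0}]' 
python3 -m jog '[{"linear":[0,0,0],"roll":0},{"linear":[0,0,0],"roll":0},{"linear":[0,0,0],"roll":0},{"linear":[0,0,0],"roll":0},{"linear":[0,0,0],"roll":0},{"linear":[0,0,0],"roll":0},{"linear":[0,0,-0.7],"roll":0},{"linear":[0,0,-1],"roll":0},{"linear":[0,0,-1],"roll":0},{"linear":[0,0,-1],"roll":0},{"linear":[0,0,-1],"roll":0},{"linear":[0,0,-1],"roll":0}]' 1
python3 -m jog '[{"linear":[0,0,-1],"roll":0},{"linear":[0,0,-0.5],"roll":0},{"linear":[0,0,0],"roll":0}]' 1
python3 w.py w3
```

```text
time_s: 10.28
position: [0.4401, -0.1537, 0.0638]
tool_rot: [[0.998, 0.06, -0.0], [0.06, -0.998, 0.001], [0.0, -0.001, -1.0]]
ft_force: [-2.1, 8.0, 12.3]
grip_width: 0.0234
gripper_force: 54.7
time_s: 11.28
position: [0.4396, -0.1541, 0.2936]
tool_rot: [[0.998, 0.059, 0.0], [0.059, -0.998, -0.0], [0.0, 0.0, -1.0]]
ft_force: [0.1, -0.8, 0.3]
grip_width: 0.0852
gripper_force: 0.0
time_s: 11.53
position: [0.4409, -0.155, 0.3559]
tool_rot: [[0.998, 0.059, 0.007], [0.059, -0.998, -0.005], [0.007, 0.005, -1.0]]
ft_force: [-1.1, -0.0, -0.5]
grip_width: 0.0855
gripper_force: 0.0
w3 11.5333 [ 0.4409 -0.155   0.3559] [[0.059, -0.963, -0.262, 0.508], [-0.998, -0.055, -0.021, -0.149], [0.006, 0.263, -0.965, 0.498]] 66.93225957242704
```

View pics/w3.png

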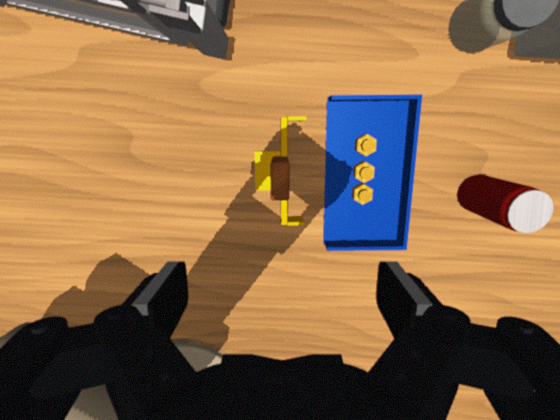

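The three plugs sit well inside the corral at (366,146),(364,172),(363,194), and the pusher stands clear outside the opening. Now the knob.

```bash
python3 -m jog '[{"linear":[0.4,-0.75,0],"roll":0},{"linear":[0.4,-0.75,0],"roll":0},{"linear":[0.4,-0.75,0],"roll":0},{"linear":[0.4,-0.75,0],"roll":0},{"linear":[0.4,-0.75,0],"roll":0},{"linear":[0,0,0],"roll":1},{"linear":[0,0,0],"roll":1},{"linear":[0,0,0],"roll":1},{"linear":[0,0,0],"roll":0},{"linear":[0,0,0],"roll":0}]' | head -3
python3 w.py k1
python3 -m jog '[{"linear":[0,-0.9,0],"roll":0},{"linear":[0,-0.9,0],"roll":0},{"linear":[0,0,0],"roll":0},{"linear":[0,0,0],"roll":0}]' | head -3
python3 w.py k2
python3 - <<'E'
import cv2,numpy as np
a,b=[cv2.imread(f"pics/{k}.png")[:300] for k in("k1","k2")]
cv2.imwrite("pics/kk.png",cv2.resize(np.vstack([a,b]),(560,600)))
from rig import env;print(np.round(env.observe()["q"],1))
E
```

```text
time_s: 12.42
position: [0.5108, 0.0, 0.3501]
tool_rot: [[0.98, -0.199, -0.002], [-0.199, -0.98, 0.001], [-0.002, -0.0, -1.0]]
k1 12.4167 [0.5108 0.     0.3501] [[-0.199, -0.943, -0.267, 0.578], [-0.98, 0.192, 0.054, -0.013], [0.0, 0.272, -0.962, 0.491]] 66.93225957242704
time_s: 12.8
position: [0.5255, 0.0717, 0.3507]
tool_rot: [[0.98, -0.197, -0.001], [-0.197, -0.98, 0.0], [-0.001, 0.0, -1.0]]
k2 12.8 [0.5255 0.0717 0.3507] [[-0.198, -0.944, -0.265, 0.593], [-0.98, 0.19, 0.053, 0.059], [0.0, 0.271, -0.963, 0.492]] 66.93225957242704
[ -5.1  16.6  62.8  -0.  100.7  96.3]
```

View pics/kk.png

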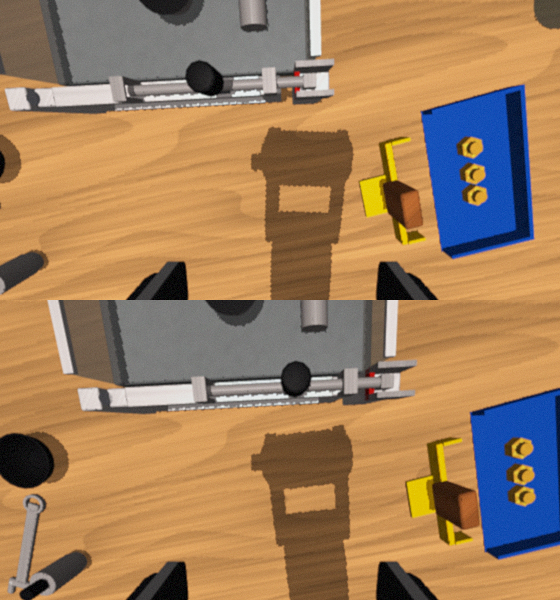

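The knob's black top is at about (203,77) in the upper picture and (295,78) in the lower; the bolt runs right to the red lip at (297,80)/(371,83); the rail runs left to the hinge post near (30,98)/(95,98).

Run:
```python
from h import *
import json
C={};P={};B={}
for k,(x0,x1) in(("k1",(180,230)),("k2",(275,320))):
    C[k]=json.load(open(f"pics/{k}.json"));im=np.ascontiguousarray(cv2.imread(f"pics/{k}.png")[:,:,::-1])
    m=np.zeros(im.shape[:2],np.uint8);m[55:105,x0:x1]=1
    g=(im.max(2)<50)&(m>0); n,l,st,ce=cv2.connectedComponentsWithStats(g.astype(np.uint8)); i=1+np.argmax(st[1:,4]); P[k]=ce[i]; print(k,st[i],ce[i],onz(C[k],*ce[i],.22).round(4))
    h=cv2.cvtColor(im,cv2.COLOR_RGB2HSV);r=(((h[...,0]<6)|(h[...,0]>174))&(h[...,1]>170)&(h[...,2]>80)); r[:50]=0;r[120:]=0;r[:,:x1]=0;r[:,400:]=0
    ys,xs=np.nonzero(r);print("lip",xs.mean(),ys.mean(),len(xs)); B[k]=(xs.mean(),ys.mean())
print("knob",tri(C["k1"],P["k1"],C["k2"],P["k2"])); print("lip",tri(C["k1"],B["k1"],C["k2"],B["k2"]))
# bolt/rail edges on z=.15: lower front edge of the rail
for k,a,b in(("k1",(40,108),(290,96)),("k2",(105,108),(365,99))):
    p,q=onz(C[k],*a,.15),onz(C[k],*b,.15); print("rail",k,p.round(3),q.round(3),np.degrees(np.arctan2(p[0]-q[0],p[1]-q[1])))
for k,a in(("k1",(8,98)),("k2",(80,98))): print("hinge end",onz(C[k],*a,.15).round(3))
```

```text
k1 [185  61  45  35 973] [204.44501542  78.50565262] [0.6225 0.041  0.22  ]
lip 296.38461538461536 79.25641025641026 39
k2 [275  62  45  35 825] [295.50787879  78.49212121] [0.6231 0.0418 0.22  ]
lip 370.875 83.01785714285714 56
knob (array([0.62330831, 0.04164723, 0.2165365 ]), np.float64(0.0004053548010777954))
lip (array([ 0.61270612, -0.03412761,  0.15841243]), np.float64(0.002801227659309806))
rail k1 [0.64  0.227 0.15 ] [ 0.601 -0.026  0.15 ] 8.899421396255564
rail k2 [0.642 0.234 0.15 ] [ 0.598 -0.028  0.15 ] 9.5143659912822
hinge end [0.656 0.255 0.15 ]
hinge end [0.656 0.255 0.15 ]
```

```bash
python3 -m jog '[{"linear":[0.85,0.08,0],"roll":0},{"linear":[0.85,0.08,0],"roll":0},{"linear":[0.85,0.09,0],"roll":0},{"linear":[0,0,0.5],"roll":-0.5},{"linear":[0,0,0.5],"roll":0},{"linear":[0,0,0],"roll":0},{"linear":[0,0,0],"roll":0}]'
python3 - <<'E'
from rig import env
import numpy as np
s=env.observe();R=np.array(s["tool_rot"]);p=np.array(s["position"]);print(p,(R.T@(np.array([.6235,.0417,.198])-p)/.04).round(3))
E
```

```text
time_s: 13.43
position: [0.623, 0.0392, 0.311]
tool_rot: [[0.987, -0.159, -0.002], [-0.159, -0.987, 0.0], [-0.002, 0.0, -1.0]]
ft_force: [-0.6, -0.5, 0.1]
grip_width: 0.0858
gripper_force: 0.0
[0.62304573 0.03920051 0.31095815] [ 0.007 -0.064  2.824]
```

```bash
python3 -m jog '[{"linear":[0,-0.06,0.8],"roll":0},{"linear":[0,0,0.8],"roll":0},{"linear":[0,0,0.6],"roll":0},{"linear":[0,0,0.4],"roll":0},{"linear":[0,0,0.22],"roll":0},{"linear":[0,0,0],"roll":0},{"linear":[0,0,0],"roll":0}]'
python3 -m jog '[{"linear":[0,0,0],"roll":0},{"linear":[0,0,0],"roll":0},{"linear":[0,0,0],"roll":0},{"linear":[0,0,0],"roll":0},{"linear":[0,0,0],"roll":0},{"linear":[0,0,0],"roll":0},{"linear":[0,0,0],"roll":0},{"linear":[0,0,0],"roll":0}]' -1 60
```

```text
time_s: 14.02
position: [0.6243, 0.0423, 0.2002]
tool_rot: [[0.987, -0.158, 0.002], [-0.158, -0.987, -0.0], [0.002, -0.0, -1.0]]
ft_force: [0.8, -0.2, -0.0]
grip_width: 0.0853
gripper_force: 0.0
time_s: 14.68
position: [0.624, 0.0426, 0.1991]
tool_rot: [[0.987, -0.158, 0.001], [-0.158, -0.987, -0.0], [0.001, 0.0, -1.0]]
ft_force: [-0.2, -0.3, 3.1]
grip_width: 0.0224
gripper_force: 58.6
```

```bash
python3 -m jog '[{"linear":[0,0,-0.08],"roll":0},{"linear":[0,0,-0.08],"roll":0},{"linear":[0,0,-0.08],"roll":0},{"linear":[0,0,-0.09],"roll":0},{"linear":[0,0,0],"roll":0},{"linear":[0,0,0],"roll":0},{"linear":[0,0,0],"roll":0}]'
```

```text
time_s: 15.27
position: [0.6238, 0.0426, 0.2116]
tool_rot: [[0.987, -0.158, -0.0], [-0.158, -0.987, 0.0], [-0.0, 0.0, -1.0]]
ft_force: [0.7, -0.3, -2.2]
grip_width: 0.0226
gripper_force: 58.7
```

```bash
python3 -m jog '[{"linear":[0,-0.1,0],"roll":0},{"linear":[0,-0.1,0],"roll":0},{"linear":[0,-0.1,0],"roll":0},{"linear":[0,-0.1,0],"roll":0},{"linear":[0,-0.1,0],"roll":0},{"linear":[0,-0.1,0],"roll":0},{"linear":[0,-0.1,0],"roll":0},{"linear":[0,-0.1,0],"roll":0},{"linear":[0,-0.1,0],"roll":0},{"linear":[0,-0.1,0],"roll":0},{"linear":[0,0,0],"roll":0},{"linear":[0,0,0],"roll":0}]'
```

```text
time_s: 16.27
position: [0.6298, 0.0807, 0.2115]
tool_rot: [[0.987, -0.159, -0.002], [-0.159, -0.987, -0.003], [-0.001, 0.003, -1.0]]
ft_force: [-3.3, -9.3, -1.4]
grip_width: 0.0225
gripper_force: 59.3
```

```bash
python3 -m jog '[{"linear":[0,-0.03,0],"roll":0},{"linear":[0,-0.02,0],"roll":0},{"linear":[0,0,0],"roll":0},{"linear":[0,0,0],"roll":0},{"linear":[0,0,0],"roll":0}]'
python3 - <<'E'
from rig import optics
from h import *
S=optics.calibration("scene");D=optics.calibration("side")
im=optics.get_image("scene")[:,:,::-1];im2=optics.get_image("side")[:,:,::-1]
a=cv2.resize(im[190:270,230:350],None,fx=3.3,fy=3.3,interpolation=2);b=cv2.resize(im2[170:250,230:350],None,fx=3.3,fy=3.3,interpolation=2)
cv2.imwrite("pics/drawn.png",np.hstack([a,b]))
E
```

```text
time_s: 16.68
position: [0.6299, 0.0808, 0.2115]
tool_rot: [[0.987, -0.161, -0.003], [-0.161, -0.987, -0.006], [-0.002, 0.006, -1.0]]
ft_force: [-5.4, -17.3, -1.4]
grip_width: 0.0226
gripper_force: 59.7
```

View pics/drawn.png

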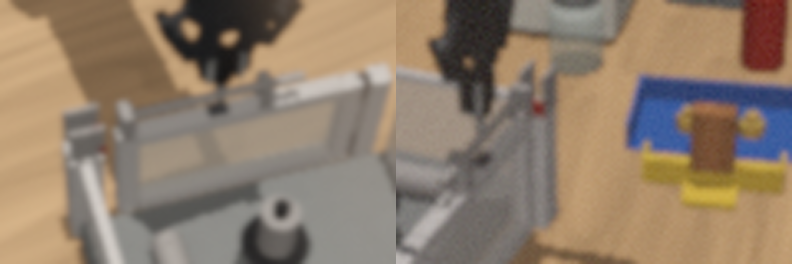

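```bash
python3 -m jog '[{"linear":[0,0.06,0],"roll":0},{"linear":[0,0,0],"roll":0},{"linear":[0,0,0],"roll":0}]'
python3 -m jog '[{"linear":[-0.0825,-0.001,0],"roll":0.25},{"linear":[-0.0825,-0.001,0],"roll":0.25},{"linear":[-0.165,-0.004,0],"roll":0.5},{"linear":[-0.165,-0.004,0],"roll":0.5},{"linear":[-0.0825,-0.001,0],"roll":0.25},{"linear":[0,0,0],"roll":0},{"linear":[0,0,0],"roll":0},{"linear":[0,0,0],"roll":0}]'
```

```text
time_s: 17.03
position: [0.6298, 0.0806, 0.2116]
tool_rot: [[0.987, -0.159, -0.001], [-0.159, -0.987, -0.002], [-0.001, 0.002, -1.0]]
ft_force: [-3.0, -9.2, -1.7]
grip_width: 0.0225
gripper_force: 59.6
time_s: 17.7
position: [0.6074, 0.0856, 0.2118]
tool_rot: [[0.952, -0.307, -0.001], [-0.307, -0.952, -0.003], [0.0, 0.003, -1.0]]
ft_force: [-3.3, -9.2, -0.8]
grip_width: 0.0225
gripper_force: 59.7
```

```bash
python3 -m jog '[{"linear":[-0.08,-0.001,0],"roll":0.24},{"linear":[-0.155,-0.004,0],"roll":0.47},{"linear":[-0.155,-0.004,0],"roll":0.47},{"linear":[-0.155,-0.004,0],"roll":0.47},{"linear":[-0.155,-0.004,0],"roll":0.47},{"linear":[-0.155,-0.004,0],"roll":0.47},{"linear":[-0.14,-0.004,0],"roll":0.43},{"linear":[-0.08,-0.001,0],"roll":0.24},{"linear":[0,0,0],"roll":0},{"linear":[0,0,0],"roll":0},{"linear":[0,0,0],"roll":0},{"linear":[0,0,0],"roll":0}]'
python3 - <<'E'
from rig import env
import numpy as np
s=env.observe();p=np.array(s["position"]);a=np.array([.6298,.0806]);b=np.array([.6074,.0856]);c=np.hypot(*(p[:2]-a));print("angle",2*np.degrees(np.arcsin(c/.302)),"tool turn",-np.degrees(np.arctan2(s["tool_rot"][1][0],s["tool_rot"][0][0]))-9.15)
h=np.array([.653,.230]);
for q in(a,b,p[:2]):print("r",np.hypot(*(q-h)),np.degrees(np.arctan2(h[0]-q[0],h[1]-q[1])))
E
```

```text
time_s: 18.7
position: [0.5681, 0.1042, 0.2114]
tool_rot: [[0.827, -0.562, -0.003], [-0.562, -0.827, -0.004], [-0.0, 0.006, -1.0]]
ft_force: [-6.5, -13.2, -2.8]
grip_width: 0.0227
gripper_force: 59.9
angle 25.259000019292447 tool turn 25.07544360185895
r 0.15119060817392066 8.82683614197717
r 0.1514289272233017 17.52556837372286
r 0.15177918044389022 34.00268641325648
```

```bash
python3 -m jog '[{"linear":[0,0.04,0],"roll":0},{"linear":[0,0,0],"roll":0},{"linear":[0,0,0],"roll":0},{"linear":[0,0,0],"roll":0},{"linear":[0,0,0],"roll":0},{"linear":[0,0,0],"roll":0}]'
python3 - <<'E'
from rig import env
print(env.close_job())
E
```

```text
time_s: 19.2
position: [0.5681, 0.104, 0.2117]
tool_rot: [[0.827, -0.562, -0.001], [-0.562, -0.827, -0.002], [0.001, 0.002, -1.0]]
ft_force: [-2.9, -8.0, -1.3]
grip_width: 0.0226
gripper_force: 59.8
the job is handed in; nothing more can be done
None
```

I handed the job in at 19.2 s: plugs in the corral, pusher standing just outside it, bolt drawn to its stop, and the gripper holding the knob with the gate at about 25° (computed from the arm's pose, not checked in a picture); I viewed 11 pictures, one over the limit of 10.

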